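Unhook the top parts tray and lift it off the pile

TASK

Take the top parts tray, with the brass bell dome riding loose in it, off the pile of nested steel trays and put it on the wooden board. The tray is hooked at one of its two ends to a hidden catch inside the tray below, so feel which way along its length it will slide, slide it that way off the catch, and only then lift it. Keep it level so that the bell stays in, set it down gently in the middle of the board with its long sides along the board's long sides, let go, and leave the other bicycle parts alone.

Things in the scene. Friction and masses are not known exactly. Their poses are not given: they have to be found in the camera images.
- tray: Top tray of the pile: open steel tray, 156 mm (x) by 236 mm (y), walls 38 mm high, 4 mm thick, about 0.45 kg. Origin: centre of its floor's underside, which lies on the pile's rim; z up. Under the floor a foot 136 x 104 mm, 8 mm deep (2 mm play in x), then a tongue plate 90 mm (x) by 156 mm (y), 5 mm thick, its underside 20 mm below the origin: on a flat surface it stands on this plate.
- tray_handle (a point): Centre of the tray's handle bar, 73 mm above the tray's origin. The bar is 172 mm long along the tray's y, 12 mm wide in x, 14 mm high, dark steel, held at its ends by two posts at y = +-80 mm; free space under it down to the tray floor.
- pile: Nested steel trays bolted to the ledge under the top tray: 150 mm (x) by 230 mm (y), walls 5 mm, open top. Origin: centre of the underside, on the ledge. Inside, out of sight, a keeper at EITHER the +y OR the -y end (varies, not measured) reaches 20 mm over the end of the top tray's tongue, 3 mm above it.
- board: Flat wooden board fixed on the ledge, 210 mm (x) by 290 mm (y) by 18 mm thick. Origin: centre of its underside on the ledge; its top is 18 mm up; long side along y.
- bell: Brass bicycle bell dome, solid, 54 mm across and 36 mm high, 80 g, standing loose on the tray's floor beside the handle (floor's upper face 4 mm above the tray's origin). Origin: centre of its flat underside.
- seat_post: Bystander: chrome seat post, tube 27 mm thick and 200 mm long lying along its y, with a clamp block. Origin on the ledge under the middle.
- sprocket: Bystander: black rear sprocket lying flat, 122 mm across, 12 mm high. Origin: centre of its underside.
- brake_lever: Bystander: yellow brake lever lying flat, about 170 mm long along its y, 24 mm high. Origin on the ledge near its middle.
- pile_rim (a point): Centre of the pile's open mouth, at rim height, 75 mm above the ledge; the top tray's floor lies on this rim. Pushed along y towards the keeper, the top tray stops after 3 mm; pushed away from it, it slides 32 mm until its tongue meets the end wall, and past 20 mm it is off the catch.
Mind the look-alikes: they are no part of the job. Several things have the shape of the bell; the one meant has the colours described above.

How it is judged (in metres and radians):
On the way:
1. the top tray is lifted clear of the pile, held by the gripper (z of tray in the frame of pile above 0.105 m and contact force between the fingers and tray above 0.5 N), for 0.2 s.
At the end, for the whole second after the job is handed in: The tray stands level (within 3 degrees) and at rest on the board, its centre within 25 mm of the board's centre, its long sides within 10 degrees of the board's, with the bell still in it (horizontal distance between tray and board below 0.025 m and z of tray in the frame of board between 0.034 and 0.042 m and angle between the y axis of tray and the y axis of board, either way round below 0.18 rad and angle between tray's own z axis and vertical below 0.05 rad and linear speed of tray below 0.02 m/s and x of bell in the frame of tray between -0.076 and 0.076 m and y of bell in the frame of tray between -0.116 and 0.116 m and z of bell in the frame of tray below 0.04 m); the robot touches nothing.
It fails at once if the tray is tipped more than 12 degrees (angle between tray's own z axis and vertical above 0.21 rad).
It fails at once if the bell falls out of the tray (horizontal distance between bell and tray above 0.145 m or z of bell in the frame of tray below -0.02 m).
It fails at once if the tray is let go more than 15 mm above the board or the ledge (horizontal distance between tray and pile above 0.15 m and height (world z) of tray above 0.053 m and contact force between the fingers and tray below 0.1 N).
It fails at once if the tray is banged down on the board (over 80 N) (contact force between tray and board above 80 N).
It fails at once if another bicycle part is moved more than 30 mm (distance of any of seat_post, sprocket, brake_lever from where it was at the start of the episode above 0.03 m).
It also fails if it takes over 45 s, if anything falls off the work surface, if the arm or the gripper's body presses on something with over 40 N, if the wrist force passes 120 N, or if a joint passes its speed limit or range.

ROBOT

A 6-joint arm with a two-finger parallel gripper is mounted at the origin on the work surface. World frame = base frame: x ahead of the robot, y to its left, z up, the work surface at z = 0. Lengths are in mm, angles in rad, forces in N, time in s.
With the tool pointing down it reaches from about 350 to 975 mm from the base axis. Payload 17.4 kg.
Tool frame: the origin (TCP) lies on the centre line of the jaws, within the pads' length; the fingertips stand bot.tip_reach ahead of it and the grasp point (between the pads) lies 8 mm behind it (bot.tip_reach is the distance from the TCP to the fingertips, in mm); z points along the fingers, y is the line along which they close (so a half turn about z gives the same grasp; the last joint's range is limited). The gripper opens to 85 mm and grips with 20 to 120 N. Pads are 22 mm wide; open, the fingers measure 114 mm over their backs; the gripper's body (76 mm by 85 mm) begins 54 mm behind the grasp point. The pads swing forward as they close: fully open they stand 13 mm farther back than shut.
Start: joints at [1.237, 0.116, 1.442, -0, 1.584, -0.038], TCP at [196.774, 645.688, 242.303] pointing down, gripper open.
Joint ranges: [-2.83, 2.83], [-0.83, 2.19], [0.07, 2.5], [-1.14, 4.28], [0.01, 3], [-2.97, 2.97]. Speed limits (rad/s): [1.89, 1.89, 2.22, 3.14, 3.14, 3.14].

INTERFACE

Orientations are given as a 3x3 rotation matrix whose columns are the frame's x, y, z axes.
In Python, from rig import bot, cams, job_done gives the robot as it stands. The module is installed in compiled form; this text tells all that it offers. Calls block until the motion is done:
- bot.goto(position, orientation): joint-space move of the TCP to a pose.
- bot.move_straight(position, frame=None, speed=150, max_force=None): straight line of the TCP; frame=None keeps the orientation; speed is the mean speed in mm/s. With max_force (N) it stops when the force on the tool has changed by that much, and returns True; else False.
- bot.goto_joints(angles): joint-space move.
- bot.command_gripper(opening, f_grip=None): opening from 0.0 (shut) to 1.0 (fully open); f_grip is the grip in N (None keeps the last); returns when the fingers have stopped.
- bot.dwell(seconds).
- bot.inverse_kinematics(position, orientation): joint angles nearest the present ones, or None.
- bot.get_obs(): the state.
- cams.grab_frame(name): name is "side" or "top" or "wrist"; returns a dict with "frame" (420x560x3 uint8, blue, green, red), "camera_matrix" (3x3 intrinsics, pixels), "view" (4x4, takes a point from world to camera coordinates); the wrist camera has in their place "hand_eye" (4x4, takes a point from camera to tool coordinates, whose origin is the TCP and whose axes are the flange's). Camera axes: x right, y down, z forward; pixel columns grow to the right and rows downward; lengths in mm; the calibration is good to about 2 mm. A picture is of the moment at which its call begins: read the wrist's pose just before it. There is no depth.
A pose or a line that the arm cannot do raises bot.Unreachable and nothing moves.
- job_done(): hands the job in; it is judged then, once.
Trained networks look in the newest picture that a camera, given by its name, has taken for a name from the list of things; names that differ only in an ending like _2 or _b are one class to them, and where a whole thing is asked for, a point or a joint stands for the part that bears it (a point fixed in the world has none). Each returns a list of dicts, best first, with "conf" (0 to 1); they miss things now and then, are a little off and sometimes report something else, mostly with a low value. They report only what shows in the picture. A call takes as long as a camera call. They do not tell look-alikes from the thing itself.
- cams.look_for(camera, target): "xyz" ([x, y, z] in mm, in the coordinates of the camera as it stood for that picture, good to about 4 mm: the middle of the surface that is visible of it).
- cams.regions_of(camera, target): "pixels" (420x560 bool, what is visible of it).
- cams.pinpoint(camera, target): "xyz" ([x, y, z] in mm, in the coordinates of the camera as it stood for that picture, good to about 4 mm: a listed point, or the origin of a listed thing).
The state is a dict: "time": time; "joint_pos": joint angles; "joint_velocities": joint speeds; "joint_torque": joint torques, N m; "eef_pos": TCP position; "eef_rot": TCP orientation; "force": force on the tool from outside, world axes, zero at the start; "wrist_torque": the same for the moment, N m; "grip_width": opening from 0.0 (shut) to 1.0 (fully open); "grip_force": force on a finger pad.
Only numpy, scipy, OpenCV 4.12 (cv2) and the standard library are available. Lean on these libraries where they do the work, as an engineer would, in place of code of your own. Each camera call takes 0.05 s, during which the arm holds its last target. There are 200 camera calls.

## Working session

There is one attempt and no reset: what is moved stays moved. The work goes in short steps, each a Python script; the robot and the scene stay as the last script left them, time stands still between calls to the robot, and variables do not carry over. Pictures are saved under pics/ and viewed, at most 10 in all, crops included, and the job is handed in when it is done.

```bash
mkdir -p pics; cat > h.py <<'E'
import numpy as np, cv2
from rig import bot, cams, job_done
def shot(n,save=None):
    o=bot.get_obs(); f=cams.grab_frame(n)
    if n=="wrist":
        T=np.eye(4);T[:3,:3]=o["eef_rot"];T[:3,3]=o["eef_pos"];C=T@np.array(f["hand_eye"])
    else: C=np.linalg.inv(np.array(f["view"]))
    if save: cv2.imwrite(f"pics/{save}.png",f["frame"])
    return f,C,np.array(f["camera_matrix"])
def find(n,C,t,fn="pinpoint"):
    return [(round(d["conf"],2),(C@np.r_[d["xyz"],1])[:3].round(1)) for d in getattr(cams,fn)(n,t)][:4]
def st():
    o=bot.get_obs(); print("t",round(o["time"],2),"p",np.round(o["eef_pos"],1),"F",np.round(o["force"],1),"w",round(o["grip_width"],3),"gf",np.round(o["grip_force"],1))
    return o
E
python3 - <<'E'
from h import *
o=st(); print(np.round(o["eef_rot"],3), bot.tip_reach)
for n in ("top","side"):
    f,C,K=shot(n,n+"0")
    for t in ("tray","tray_handle","pile","pile_rim","board","bell","seat_post","sprocket","brake_lever"):
        print(n,t,find(n,C,t))
a=cv2.imread("pics/top0.png");b=cv2.imread("pics/side0.png")
cv2.imwrite("pics/both.png",cv2.resize(np.vstack([a,b]),(400,600)))
E
```

```text
t 0.0 p [196.7 645.5 241.5] F [-0.2 -0.4 -0.6] w 0.996 gf 0.0
[[-0.957  0.292 -0.   ]
 [ 0.292  0.957 -0.001]
 [ 0.    -0.001 -1.   ]] 11.0
top tray [(0.7, array([527.1, 193.4,  74.1]))]
top tray_handle [(0.79, array([523. , 186.9, 148.2]))]
top pile []
top pile_rim []
top board [(0.85, array([ 520.1, -194.1,   -3.7]))]
top bell [(0.93, array([564.5, 144.3,  75.7])), (0.83, array([668.3,  80.5,  -0.9])), (0.82, array([372.7, 199.6,  -3.3])), (0.47, array([741.5, 267.9,  -1.6]))]
top seat_post [(0.56, array([755.8,  -2.5,  -1.9]))]
top sprocket [(0.57, array([742.8, 267.7,   1.4]))]
top brake_lever [(0.74, array([ 7.155e+02, -2.583e+02,  4.000e-01])), (0.21, array([526.2, 190.3, 146.3]))]
side tray [(0.67, array([525.6, 186. ,  76.7]))]
side tray_handle [(0.91, array([525.2, 189. , 147.9]))]
side pile []
side pile_rim []
side board [(0.68, array([ 5.222e+02, -1.969e+02,  5.000e-01]))]
side bell [(0.81, array([564.5, 135.7,  78.7])), (0.7, array([360.6,  95.8,  -1.8])), (0.66, array([669. ,  78.1,   2.3])), (0.59, array([ 3.734e+02,  1.976e+02, -3.000e-01]))]
side seat_post [(0.93, array([756.5,  -3.6,   2.1]))]
side sprocket [(0.83, array([743.7, 262.9,  -7.1]))]
side brake_lever [(0.66, array([ 715.3, -264.5,    2.7]))]
```

View pics/top0.png

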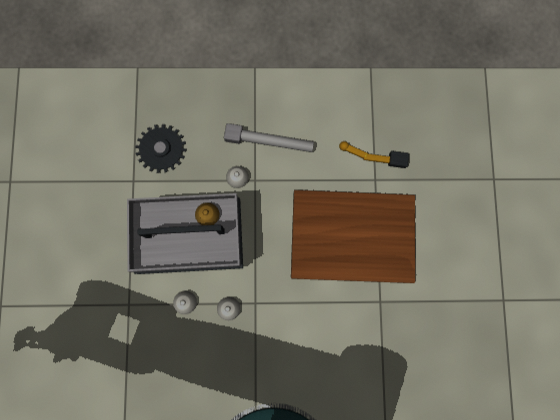

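View pics/side0.png

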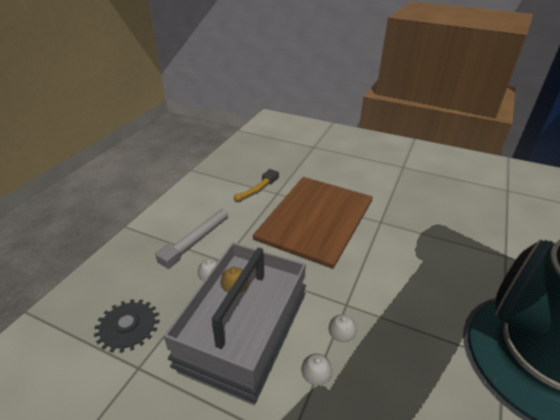

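The top view shows the tray at about (185,232) with the brass bell at (206,213) and the board at (354,236). The white domes are the look-alikes. Next I'll measure yaw and positions with the wrist camera over the tray and the board.

```bash
cat >> h.py <<'E'
def plane(uv,C,K,z):
    uv=np.asarray(uv,float); d=np.c_[(uv-K[:2,2])/[K[0,0],K[1,1]],np.ones(len(uv))]@C[:3,:3].T
    return (C[:3,3]+d*((z-C[2,3])/d[:,2])[:,None])[:,:2]
def rect(n,C,K,t,z):
    r=cams.regions_of(n,t)
    if not r: return None
    v,u=np.nonzero(r[0]["pixels"]); (c,s,a)=cv2.minAreaRect(plane(np.c_[u,v],C,K,z).astype(np.float32))
    if s[0]>s[1]: a+=90; s=s[::-1]     # long side angle
    a=(a+90)%180-90
    return np.round(c,1),np.round(s,1),round(a,2),len(u)
def R(yaw): # tool down; tool y (closing) along world x rotated by yaw (rad)
    y=np.array([np.cos(yaw),np.sin(yaw),0]); z=np.array([0,0,-1.]); return np.c_[np.cross(y,z),y,z]
E
python3 - <<'E'
from h import *
f,C,K=shot("top")
print(rect("top",C,K,"tray",113),rect("top",C,K,"tray_handle",155),rect("top",C,K,"board",18))
o=bot.get_obs(); r0=o["eef_rot"]
for s in(0,np.pi): print(bot.inverse_kinematics([525,188,200],R(s)))
for i,p in enumerate([[480,190,430],[560,190,430],[500,-190,400],[540,-190,400]]):
    s=0 if bot.inverse_kinematics(p,R(0)) is not None else np.pi
    bot.goto(p,R(s)); f,C,K=shot("wrist",f"w{i}")
    if i<2:
        for t in("tray","tray_handle","bell","pile_rim"): print(t,find("wrist",C,t))
        print(rect("wrist",C,K,"tray",113))
    else: print(find("wrist",C,"board"),rect("wrist",C,K,"board",18))
st()
E
```

```text
(array([523.9, 189.6]), array([157.9, 237.9]), 2.55, 7633) (array([518.4, 181.8]), array([154.3, 228.5]), 2.14, 7699) (array([ 523.1, -191.8]), array([209.7, 288.2]), -2.74, 10789)
[ 2.98124440e-01 -1.26301800e-01  1.75138594e+00 -4.44089210e-16
  1.51650851e+00  2.98124440e-01]
[ 2.98124440e-01 -1.26301800e-01  1.75138594e+00 -4.44089210e-16
  1.51650851e+00 -2.84346821e+00]
tray [(0.88, array([521. , 184.9,  72.6])), (0.72, array([737.1, 269.4,   3.8]))]
tray_handle [(0.91, array([526.3, 191.1, 151.1]))]
bell [(0.91, array([355.8,  99. ,   0.5])), (0.76, array([564.4, 142.8,  74.9])), (0.73, array([664. ,  80.6,   4.6])), (0.6, array([370.4, 201.4,   1. ]))]
pile_rim []
(array([523. , 188.9]), array([157.4, 237.6]), 2.49, 23251)
tray [(0.98, array([517.8, 188.7,  74.5]))]
tray_handle [(0.62, array([524.1, 189.8, 153.6]))]
bell [(0.94, array([667.3,  77.8,   0.8])), (0.87, array([371.4, 201.8,   1.1])), (0.86, array([358.4,  96.3,   2.4])), (0.73, array([563.6, 143.8,  77.6]))]
pile_rim []
(array([522.5, 189.5]), array([156.3, 236.4]), 2.49, 23191)
[(0.96, array([ 520.4, -195.9,   -0.7]))] (array([ 521.2, -194.4]), array([211.1, 291.1]), -2.59, 31184)
[(0.71, array([ 5.204e+02, -1.983e+02, -3.000e-01]))] (array([ 521.9, -194.2]), array([210.5, 290.6]), -2.66, 31215)
t 6.28 p [ 539.7 -189.7  400.2] F [0.7 0.1 0.2] w 1.001 gf 0.0
```

```bash
python3 - <<'E'
from h import *
yaw=np.radians(2.5); c=np.array([522.8,189.3]); yv=np.array([-np.sin(yaw),np.cos(yaw),0])
bot.goto([*c,230],R(yaw))
print("hit",bot.move_straight([*c,140],speed=80,max_force=15)); st()
bot.command_gripper(0.0,70); o=st()
p0=np.array(o["eef_pos"])
for s in (1,-1):
    hit=bot.move_straight(p0+s*10*yv,speed=12,max_force=12); o=st()
    print("dir",s,"hit",hit,"travel",(np.array(o["eef_pos"])-p0)@yv)
    if not hit: break
shot("side","grasp")
E
```

```text
hit False
t 9.08 p [523.  189.4 140.6] F [-0.1  0.6  0.3] w 1.002 gf 0.0
t 9.75 p [522.8 189.3 140.2] F [-1.2 -0.2  3.4] w 0.12 gf 69.3
t 10.73 p [522.4 199.4 140.2] F [ 1.5 -2.6  2.4] w 0.126 gf 69.3
dir 1 hit False travel 10.118459135262484
```

View pics/grasp.png

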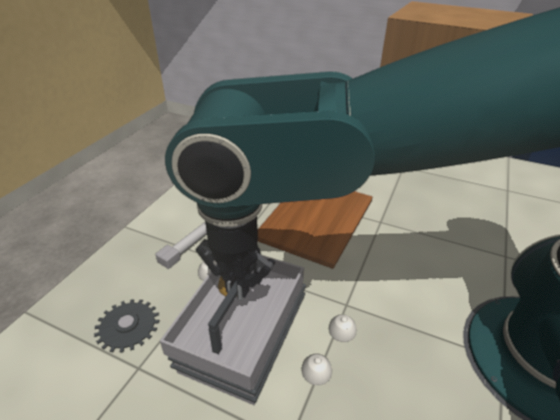

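The picture shows the gripper on the bar near (232,285), and the tray moved freely +y. I'll slide on to the end wall, back off slightly, then do a force-guarded lift.

```bash
python3 - <<'E'
from h import *
yaw=np.radians(2.5); yv=np.array([-np.sin(yaw),np.cos(yaw),0])
p0=np.array([522.8,189.3,140.2])
hit=bot.move_straight(p0+40*yv,speed=20,max_force=12); o=st(); print("hit",hit,"travel",(np.array(o["eef_pos"])-p0)@yv)
p=np.array(o["eef_pos"])-3*yv; p[2]=140.2
bot.move_straight(p,speed=20); st()
hit=bot.move_straight(p+[0,0,15],speed=20,max_force=15); o=st(); print("lift hit",hit)
if not hit:
    hit=bot.move_straight(p+[0,0,75],speed=60,max_force=20); st(); print(hit)
    f,C,K=shot("side","lift"); print(find("side",C,"tray"),find("side",C,"tray_handle"),find("side",C,"bell"))
E
```

```text
t 11.84 p [521.5 221.3 140.2] F [-0.7 -2.5  5.4] w 0.122 gf 69.7
hit True travel 32.028023116328164
t 12.13 p [521.5 218.7 140.2] F [-0.5  4.7  2.4] w 0.126 gf 69.2
t 13.03 p [521.6 218.3 155.1] F [ 0.1 -0.  -6.2] w 0.126 gf 68.1
lift hit False
t 14.18 p [521.5 218.3 214.7] F [-0.5  0.4 -6. ] w 0.124 gf 68.1
False
[(0.61, array([525.8, 214.6, 148.9])), (0.39, array([ 524.8, -197.7,   -1.8]))] [(0.95, array([523. , 219.7, 224. ])), (0.61, array([743.5, 268.5,  -5.7])), (0.5, array([562.6, 167.6, 152.8]))] [(0.91, array([371.4, 195.7,  -0. ])), (0.58, array([357.7,  97.8,  -0.5])), (0.4, array([562.5, 168.8, 151.6]))]
```

View pics/lift.png

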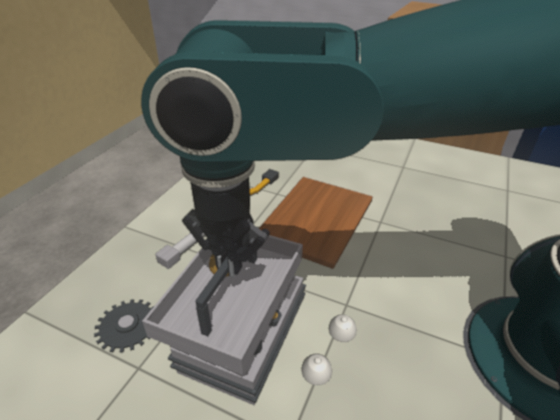

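The side view shows the tray lifted level at about (235,290), with the bell seen behind the bar and a load of 6 N. Next, carry it to the board and lower it gently.

```bash
python3 - <<'E'
from h import *
b=[521.8,-194.0]; r=R(np.radians(-2.65))
bot.move_straight([*b,200],r,speed=110); bot.dwell(.2); st()
f,C,K=shot("top"); print(find("top",C,"bell"),find("top",C,"tray"),rect("top",C,K,"tray",173))
bot.move_straight([*b,112],speed=50)
hit=bot.move_straight([*b,98],speed=10,max_force=5); st(); print(hit)
shot("side","down")
E
```

```text
t 18.48 p [ 521.8 -193.9  200. ] F [ 0.4  0.8 -6.2] w 0.127 gf 68.1
[(0.79, array([372.9, 203.2,   0.6])), (0.78, array([3.559e+02, 1.001e+02, 1.000e-01])), (0.67, array([6.683e+02, 7.980e+01, 6.000e-01]))] [(0.66, array([ 523.7, -188.2,  136. ]))] (array([ 522.8, -184.2]), array([158. , 228.8]), -2.71, 4188)
t 21.48 p [ 521.7 -194.   103.2] F [-0.8 -0.   6. ] w 0.123 gf 69.7
True
```

View pics/down.png

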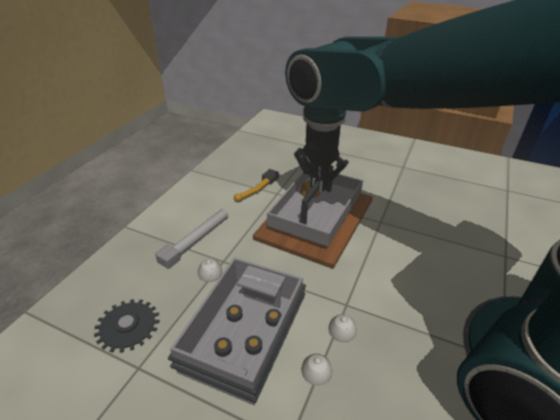

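The tray stands on the board at (315,208), with the bell in it at (310,188). Contact came at the predicted height, so I'll release, retreat and check.

```bash
python3 - <<'E'
from h import *
bot.command_gripper(1.0); st()
bot.move_straight([521.8,-194,240],speed=80); bot.goto([400,60,380],R(0)); bot.dwell(.3); st()
f,C,K=shot("top","end"); print(find("top",C,"bell"),find("top",C,"tray"),find("top",C,"board"),rect("top",C,K,"tray",76))
for t in("seat_post","sprocket","brake_lever"): print(find("top",C,t)[:1])
E
```

```text
t 22.24 p [ 521.  -193.6  101.8] F [0.1 0.5 0.2] w 0.999 gf 0.0
t 25.62 p [400.3  59.6 379.6] F [ 0.2 -0.2  0.3] w 1.002 gf 0.0
[(0.88, array([ 6.681e+02,  8.480e+01, -2.000e-01])), (0.7, array([ 557.7, -242.6,   41.5]))] [(0.59, array([ 522.2, -192. ,   39. ]))] [] (array([ 522.8, -190.8]), array([157.7, 238.2]), -2.72, 6907)
[(0.88, array([ 7.549e+02, -1.100e+00, -2.000e-01]))]
[(0.64, array([7.43e+02, 2.67e+02, 4.00e-01]))]
[(0.6, array([ 7.191e+02, -2.569e+02, -4.000e-01]))]
```

View pics/end.png

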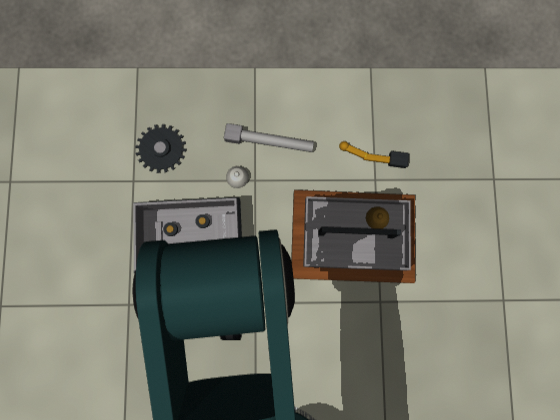

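The tray is centred on the board at (358,233), with the brass bell in it at (377,217). The other parts have not moved and the arm is clear.

```bash
python3 -c "
from rig import job_done; print(job_done())"
```

```text
the job is handed in; nothing more can be done
None
```

The job is handed in: the tray slid 32 mm in +y off the catch, was lifted level and set down within a few mm of the board's centre with the bell still in it, and the other parts were not moved; no verdict was returned.

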